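# Seat the optical cell in the light path

## Robot

A 7-joint arm with a two-finger parallel gripper is mounted at the origin on the work surface. World frame = base frame: x ahead of the robot, y to its left, z up, the work surface at z = 0. Lengths are in m, angles in rad, forces in N, time in s.
With the tool pointing down it reaches from about 0.35 to 0.9 m from the base axis. Payload 8.1 kg.
Tool frame: the origin (TCP) lies at the very end of the fingers, on their centre line; the grasp point (between the pads) lies 19 mm behind it (arm.grip_depth is the distance from the TCP to the grasp point, in m); x points along the fingers, z is the direction in which the jaws open and shut, and the axes are right-handed (so a half turn about x gives the same grasp; the last joint's range is limited). The gripper opens to 92 mm and grips with 3 to 60 N. Pads are 19 mm wide; open, the fingers measure 130 mm over their backs; the gripper's body (75 mm by 190 mm) begins 47 mm behind the grasp point.
Start: joints at [-1.438, 0.434, 0.025, 1.573, -0.012, 1.134, -0.075], TCP at [0.146, 0.608, 0.227] pointing down, gripper open.
Joint ranges: [-2.62, 2.62], [-0.44, 2.09], [-1.27, 1.32], [0.08, 2.57], [-1.32, 4.46], [0.12, 2], [-2.74, 2.74]. Speed limits (rad/s): [2.22, 2.22, 3.01, 3.01, 3.14, 3.14, 3.14].

## Interface

Orientations are given as a rotation vector (axis times angle).
In Python, from cell import status, cams, arm gives the robot as it stands. The module is installed in compiled form; this text tells all that it offers.
- The arm moves only by the tool step_arm, never from a script. Its argument "rows" is a list of rows, each a list of 7 numbers: the gripper command: -1 is fully open, 1 is shut, values between are in proportion, then the shift along the tool's x, y, z as a fraction of full scale, then the turn, a rotation vector about the tool's x, y, z as a fraction of full scale. In form: [[grip, x, y, z, rx, ry, rz], ...]. A call has 1 to 12 rows; each row is the pose to reach, as a shift and turn from the pose commanded when the call began, along the tool's axes at that moment; what a row does not reach only later rows make up. Full scale, the value 1, is 80 cm for a shift and 60 degrees for a turn. A row lasts 1/12 s, in which the tool goes at most 41.7 mm and 7.16 degrees, less where a joint would pass 70% of its speed; a pose out of reach is approached as far as the arm can. A call with a number of a shift or a turn outside -1 to 1 is refused whole. A call with a gripper value outside its range is refused whole. The fingers move at their own pace and stop on an object; "newtons" is the grip in N (left out, the last holds). Time passes only in rows, so rows that repeat a pose let the fingers close. It gives the time, the measured TCP pose, the force and the opening at its end, in the units of the state.
- status.observe(): the state, without advancing time (a new reading comes with each control period).
- cams.get_image(name): name is "scene" or "side" or "wrist"; returns a dict with "pixels" (420x560x3 uint8, red, green, blue), "range_z" (420x560 float32, m along the optical axis (not along the pixel's ray), 0 where there is no reading), "camera_matrix" (3x3 intrinsics, pixels), "eye" and "attitude" of the camera in the world; the wrist camera has in their place "tool_from_camera" (4x4, takes a point from camera to tool coordinates, whose origin is the TCP and whose axes are the tool frame's). Camera axes: x right, y down, z forward; pixel columns grow to the right and rows downward; lengths in m; the calibration is good to about 2 mm. A picture is of the moment at which its call begins: read the wrist's pose just before it.
- arm.sign_off(): hands the job in, once; it reports no verdict.
The state is a dict: "clock": time; "joints": joint angles; "dq": joint speeds; "joint_efforts": joint torques, N m; "position": TCP position; "ee_rot": TCP orientation; "force": force on the tool from outside, world axes, zero at the start; "ft_torque": the same for the moment, N m; "width": opening from 0.0 (shut) to 1.0 (fully open).
Only numpy, scipy, OpenCV 4.12 (cv2) and the standard library are available. Lean on these libraries where they do the work, as an engineer would, in place of code of your own. Each camera call takes 0.05 s, during which the arm holds its last target.

## Task

Take the glass cell from the tray and set it in the channel of the small optical bench, upright, its two clear faces turned to the lamp and the detector, so that it ends standing fully home in the seat between them. Nobody noted where the carriage was clamped: slide the cell along the channel by feel as needed until it drops in. Treat the glass gently, never forcing it against the bench, and leave the other things on the worktop where they are.

Things in the scene. Friction and masses are not known exactly. Their poses are not given: they have to be found in the camera images.
- cell_mid (a point): Centre (half-way up) of the loose square glass cell, 28 x 28 mm, 60 mm tall, about 90 g, with a stopper 16 mm wide, 4 mm high on top. Starts upright on the tray, at any turn. Axes: z up; clear faces look to +x and -x, white frosted ribbed sides to +y and -y. Either clear face may face the lamp. Hold it by the frosted sides: at the seat, lamp and detector leave no room for fingers on the clear ones.
- bench: Optical bench: fixed base plate 110 x 300 x 10 mm with a carriage clamped on its rail. Origin: centre of the underside; z up, y along rail and channel, x along the light path (lamp at -x, detector at +x). The clamp holds against 40 N. The channel's bed is sprung: it gives way downwards from about 3 N, 5 N more per mm, solid after 3 mm. The glass breaks if pressed on any of it with more than 20 N.
- channel_mid (a point): Point on the channel's centre line above the bench's middle, 30 mm above the worktop (level of the channel floor); axes as the bench. The open channel runs along y on the carriage, rubber-lined floor at least from y = -85 to +85 mm, ends open, 31 mm wide between upright walls 6 mm high, then flared lips, 40 mm wide at 12 mm above the floor.
- rail_mid (a point): Point under channel_mid, 18 mm above the worktop, on the rail. The seat, a square-edged recess in the channel floor, 5 mm deep, 30.5 mm long in y, as wide as the channel, lies at the carriage's middle, anywhere from y = -25 to +25 mm: where, is not reported; see or feel it. The cell drops (centre from 60 to 55 mm above the worktop) only within 1.2 mm of the seat's middle.
- beam_mid (a point): Point above channel_mid, 55 mm above the worktop, at beam height. White lamp (x = -81 to -24 mm) and black detector (x = +24 to +76 mm) stand on the carriage on either side of the seat, not of this point: they move with the seat. Each is about 40 mm wide in y and reaches 76 mm above the worktop.
- tray: Flat fixed steel tray 170 x 200 mm, top 6 mm above the worktop, on which cell and vial stand. Origin: centre of its underside.
- vial: Bystander: closed glass vial, 26 mm wide, 55 mm tall, standing on the tray. Origin: centre of its underside.
- wellplate: Bystander: clear culture plate 85 x 127 x 18 mm lying on the worktop. Origin: centre of its underside.
- tipbox: Bystander: pipette tip box 85 x 125 mm, 85 mm tall. Origin: centre of its underside.

How it is judged:
At the end, for the whole second after the job is handed in: The cell is at rest fully home in the seat: its centre 52.5 to 57.2 mm above the underside of the bench, within 4 mm of the channel's centre line and 30 mm along it of the bench's middle, upright within 0.07 rad, clear faces square to the light path within 0.12 rad (either way round) (z of cell_mid in the frame of bench between 0.0525 and 0.0572 m and x of cell_mid in the frame of bench between -0.004 and 0.004 m and y of cell_mid in the frame of bench between -0.03 and 0.03 m and angle between cell_mid's own z axis and vertical below 0.07 rad and angle between the x axis of cell_mid and the x axis of bench, either way round below 0.12 rad and linear speed of cell below 0.01 m/s); the robot touches nothing.
It fails at once if the cell is pressed against the bench with more than 20 N (contact force between cell and bench above 20 N).
It fails at once if the cell is tipped over (angle between cell_mid's own z axis and vertical above 0.6 rad).
It fails at once if the vial is pushed more than 15 mm from its place (distance of vial from where it was at the start of the episode above 0.015 m).
It fails at once if the culture plate is pushed more than 15 mm from its place (distance of wellplate from where it was at the start of the episode above 0.015 m).
It fails at once if the tip box is pushed more than 15 mm from its place (distance of tipbox from where it was at the start of the episode above 0.015 m).
It also fails if it takes over 72 s, if anything falls off the work surface, if the arm or the gripper's body presses on something with over 40 N, if the wrist force passes 120 N, or if a joint passes its speed limit or range.

## Working session

There is one attempt and no reset: what is moved stays moved. The work goes in short steps, Python scripts to look and compute and a tool call to move; the robot and the scene stay as the last step left them, time stands still between calls to the robot, and variables do not carry over. Pictures are saved under pics/ and viewed, and the job is handed in when it is done.

Besides the shell and the picture viewer there is one more tool, called after "Emit:" as name(argument=value, ...) on one line, values as JSON. step_arm: Moves the arm, as the interface text tells. Its arguments: {"type":"object","properties":{"rows":{"type":"array","items":{"type":"array","items":{"type":"number"}}},"newtons":{"type":"number"}},"required":["rows"]}

```bash
mkdir -p pics; ls
cat > h.py <<'E'
import numpy as np, cv2
from cell import status, cams, arm
from scipy.spatial.transform import Rotation as R
def grab(n,f=None):
    s=status.observe(); im=cams.get_image(n)
    if f: cv2.imwrite('pics/'+f,im['pixels'][:,:,::-1])
    if 'eye' in im:
        a=np.array(im['attitude'],float); 
        M=a if a.shape==(3,3) else R.from_rotvec(a).as_matrix()
        T=np.eye(4);T[:3,:3]=M;T[:3,3]=im['eye']
    else:
        W=np.eye(4);W[:3,:3]=R.from_rotvec(s['ee_rot']).as_matrix();W[:3,3]=s['position']
        T=W@np.array(im['tool_from_camera'])
    im['T']=T
    return im
def pts(im):
    K=im['camera_matrix'];z=im['range_z'];v,u=np.indices(z.shape)
    c=np.stack([(u-K[0,2])/K[0,0]*z,(v-K[1,2])/K[1,1]*z,z],-1)
    p=c@im['T'][:3,:3].T+im['T'][:3,3]; p[z==0]=np.nan
    return p
def ray(im,u,v,h):
    K=im['camera_matrix'];d=im['T'][:3,:3]@np.array([(u-K[0,2])/K[0,0],(v-K[1,2])/K[1,1],1]);o=im['T'][:3,3]
    return o+d*(h-o[2])/d[2]
E
python3 - <<'E'
from h import *
s=status.observe();print(s); print(R.from_rotvec(s['ee_rot']).as_matrix().round(3))
for n in('scene','side','wrist'):
    im=grab(n,n+'0.png');print(n,im.get('attitude'),im['T'].round(3).tolist(),im['camera_matrix'].tolist())
E
```

```text
pics
{'clock': 0.0, 'joints': array([-1.4375835 ,  0.43523909,  0.02496888,  1.5740855 , -0.01157768,
        1.13398978, -0.0750932 ]), 'dq': array([ 0.00084386, -0.00010774, -0.00129879, -0.00022072, -0.00092607,
        0.00011064,  0.00017915]), 'joint_efforts': array([-3.93989612e-04, -6.67871261e+01,  9.84526277e-01, -3.14455390e+01,
       -6.07515872e-02,  4.29913437e-02,  1.66716259e-04]), 'position': array([0.14596335, 0.6071987 , 0.22593941]), 'ee_rot': array([-1.03479798,  1.31274468,  1.03296352]), 'force': array([-0.27022236,  0.27976991, -0.23491335]), 'ft_torque': array([-0.00776627,  0.06598047,  0.02648189]), 'width': 0.9989919839852037}
[[-0.    -0.972  0.234]
 [-0.002  0.234  0.972]
 [-1.    -0.    -0.002]]
scene [-2.26819413 -0.93909108  0.336715  ] [[0.71, 0.536, -0.456, 1.097], [0.704, -0.531, 0.472, -0.419], [0.011, -0.656, -0.755, 0.882], [0.0, 0.0, 0.0, 1.0]] [[522.951103041313, 0.0, 276.8042463683646], [0.0, 522.951103041313, 203.325162322586], [0.0, 0.0, 1.0]]
side [-2.11270046  0.03639275 -0.04903357] [[0.999, -0.006, 0.05, 0.583], [-0.046, -0.516, 0.855, -0.619], [0.02, -0.857, -0.516, 0.481], [0.0, 0.0, 0.0, 1.0]] [[471.17502906960243, 0.0, 283.11193043047865], [0.0, 471.17502906960243, 209.6116897123997], [0.0, 0.0, 1.0]]
wrist None [[0.233, 0.935, 0.267, 0.073], [0.972, -0.224, -0.065, 0.625], [-0.001, 0.275, -0.962, 0.384], [0.0, 0.0, 0.0, 1.0]] [[356.85882514869076, 0.0, 275.37439509324145], [0.0, 356.85882514869076, 205.90524350503316], [0.0, 0.0, 1.0]]
```

View pics/scene0.png

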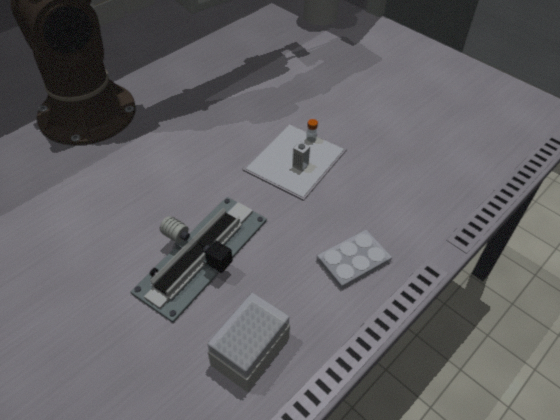

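View pics/side0.png

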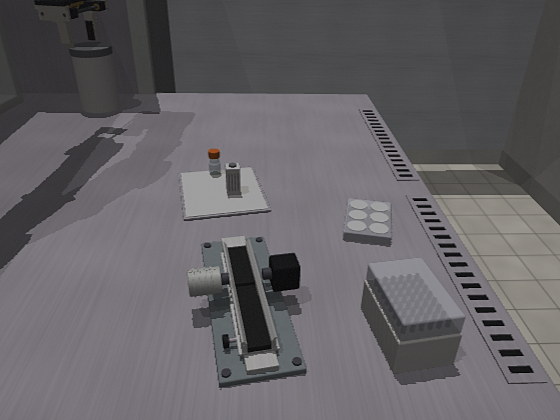

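View pics/wrist0.png

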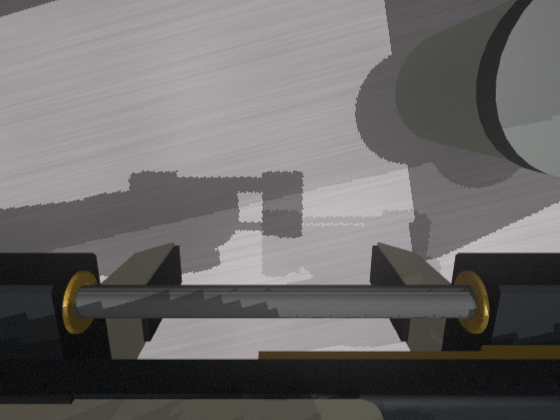

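The scene view shows the tray at about (296,160), the cell at (301,157), the vial at (312,130), the bench at (200,256), the lamp at (174,230) and the detector at (219,256). The side view shows the cell at (233,180) and the channel running from (235,240) to (262,360). In the wrist view there is nothing of interest. Next I'll zoom in and measure.

Run:
```python
from h import *
a=cv2.imread('pics/scene0.png');b=cv2.imread('pics/side0.png')
c1=cv2.resize(a[180:330,120:280],None,fx=4,fy=4,interpolation=cv2.INTER_CUBIC)
c2=cv2.resize(b[225:385,180:310],None,fx=3.7,fy=3.7,interpolation=cv2.INTER_CUBIC)
c3=cv2.resize(a[110:200,240:350],None,fx=5,fy=5,interpolation=cv2.INTER_CUBIC)
c4=cv2.resize(b[140:225,170:280],None,fx=5,fy=5,interpolation=cv2.INTER_CUBIC)
cv2.imwrite('pics/c1.png',c1);cv2.imwrite('pics/c2.png',c2);cv2.imwrite('pics/c34.png',cv2.resize(np.vstack([c3,np.pad(c4,((0,0),(0,0),(0,0)))]),None,fx=.68,fy=.68))
for n,l in(('scene',[(301,157),(301,146),(312,122),(174,230),(219,250),(227,201),(261,222),(135,291),(172,313),(290,180),(288,128),(346,153),(246,166),(300,193)]),('side',[(233,180),(207,247),(261,240),(226,373),(302,364),(205,275),(285,265),(262,363),(234,240)])):
    im=grab(n);p=pts(im)
    print(n)
    for u,v in l: print((u,v),p[v,u].round(3))
```

```text
scene
(301, 157) [0.536 0.239 0.051]
(301, 146) [0.522 0.252 0.067]
(312, 122) [0.481 0.335 0.064]
(174, 230) [ 0.515 -0.105  0.072]
(219, 250) [ 0.617 -0.077  0.078]
(227, 201) [0.491 0.05  0.014]
(261, 222) [0.584 0.064 0.01 ]
(135, 291) [ 0.538 -0.227  0.013]
(172, 313) [ 0.628 -0.207  0.017]
(290, 180) [0.541 0.199 0.008]
(288, 128) [0.412 0.326 0.009]
(346, 153) [0.569 0.367 0.001]
(246, 166) [0.435 0.159 0.006]
(300, 193) [0.584 0.186 0.008]
side
(233, 180) [0.529 0.233 0.038]
(207, 247) [0.492 0.043 0.008]
(261, 240) [0.585 0.061 0.01 ]
(226, 373) [ 0.54  -0.226  0.012]
(302, 364) [ 0.635 -0.211  0.007]
(205, 275) [ 0.508 -0.111  0.072]
(285, 265) [ 0.618 -0.093  0.073]
(262, 363) [ 0.584 -0.216  0.017]
(234, 240) [0.538 0.054 0.015]
```

View pics/c1.png

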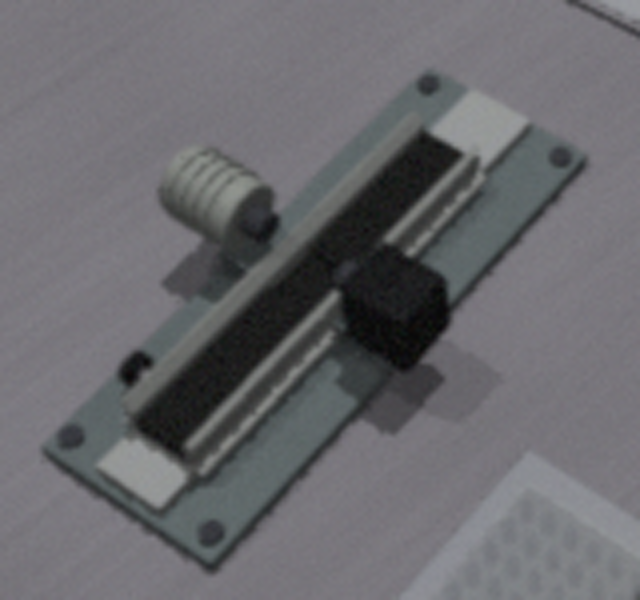

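View pics/c2.png

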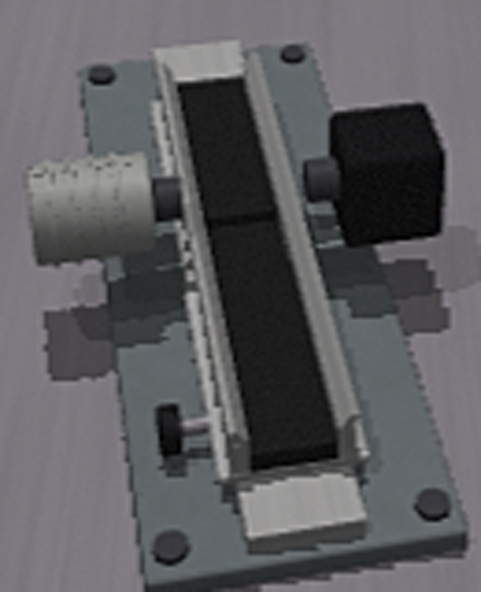

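View pics/c34.png

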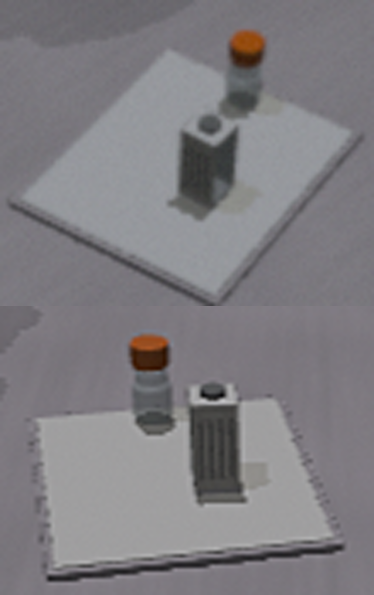

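The frosted side faces the side camera, so the cell's yaw is close to the bench's, which is about 10°. I'll move over the cell at a safe height and take a wrist view.

Emit:
step_arm(rows=[[-1,0,-0.03,-0.017,-0.02,0,0],[-1,0,-0.075,-0.043,-0.05,0,0],[-1,0,-0.12,-0.069,-0.09,0,0],[-1,0,-0.17,-0.098,-0.13,0,0],[-1,0,-0.22,-0.127,-0.17,0,0],[-1,0,-0.27,-0.156,-0.21,0,0],[-1,0,-0.32,-0.185,-0.25,0,0],[-1,0,-0.37,-0.213,-0.28,0,0],[-1,0,-0.42,-0.242,-0.31,0,0],[-1,0,-0.47,-0.271,-0.34,0,0],[-1,0,-0.52,-0.3,-0.37,0,0],[-1,0,-0.55,-0.317,-0.4,0,0]], newtons=12)

```text
clock: 1.25
position: [0.4997, 0.2718, 0.2269]
ee_rot: [-1.344, 1.116, 1.344]
force: [0.1, 1.0, 0.1]
width: 1.001
```

Emit:
step_arm(rows=[[-1,0,0,0,0,0,0],[-1,0,0,0,0,0,0],[-1,0,0,0,0,0,0]])

```text
clock: 1.5
position: [0.4982, 0.2737, 0.2265]
ee_rot: [-1.342, 1.118, 1.343]
force: [0.5, 0.9, -0.5]
width: 1.001
```

Run:
```python
from h import *
im=grab('wrist','w1.png');p=pts(im);s=status.observe();print(s['position'],s['joints'],s['force'])
M=R.from_rotvec(s['ee_rot']).as_matrix();print(M.round(3))
```

```text
[0.49761529 0.27454379 0.22659845] [-0.67739351  0.34169909  0.10668425  1.72061717 -0.04138529  1.08175886
  1.19753768] [0.59103523 0.34619586 0.74486631]
[[-0.001 -0.983 -0.183]
 [ 0.001 -0.183  0.983]
 [-1.     0.001  0.001]]
```

View pics/w1.png

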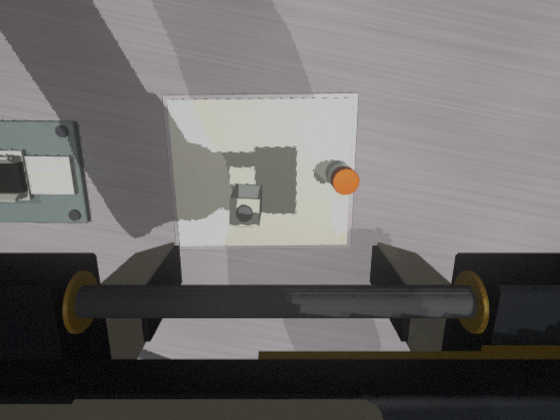

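The wrist view shows the cell from above: stopper at (245,213), top roughly spanning (231-261, 198-224). It's well aligned with the jaws. The vial cap is at (345,181), and the bench is at the left. I'll measure the cell's top face and yaw.

Run:
```python
from h import *
im=grab('wrist');p=pts(im)
m=(np.abs(p[...,2]-.066)<.006)&(np.indices(p.shape[:2])[1]<300)
ys,xs=np.where(m);print(m.sum(),xs.min(),xs.max(),ys.min(),ys.max())
r=np.array([ray(im,u,v,.066)[:2] for u,v in zip(xs,ys)])
c,sz,an=cv2.minAreaRect((r*1000).astype(np.float32));print(c,sz,an, np.nanmedian(p[m],0))
t=np.abs(p[...,2]-.070)<.0015
for u,v in[(245,213),(236,218),(253,218),(247,190),(345,181)]:print(u,v,p[v,u].round(4),ray(im,u,v,.07).round(4))
a=im['pixels'][160:240,200:300,::-1];cv2.imwrite('pics/w1c.png',cv2.resize(a,None,fx=7,fy=7,interpolation=cv2.INTER_NEAREST))
```

```text
897 228 258 196 227
(524.2265014648438, 248.92105102539062) (29.14242172241211, 27.96249771118164) 7.606954097747803 [0.52361401 0.24885784 0.06581209]
245 213 [0.5241 0.2511 0.0695] [0.5239 0.2511 0.07  ]
236 218 [0.5305 0.2437 0.0694] [0.5302 0.2437 0.07  ]
253 218 [0.5294 0.2592 0.0639] [0.5274 0.2592 0.07  ]
247 190 [0.5114 0.2481 0.0329] [0.5021 0.2494 0.07  ]
345 181 [0.4796 0.337  0.0597] [0.4778 0.3346 0.07  ]
```

View pics/w1c.png

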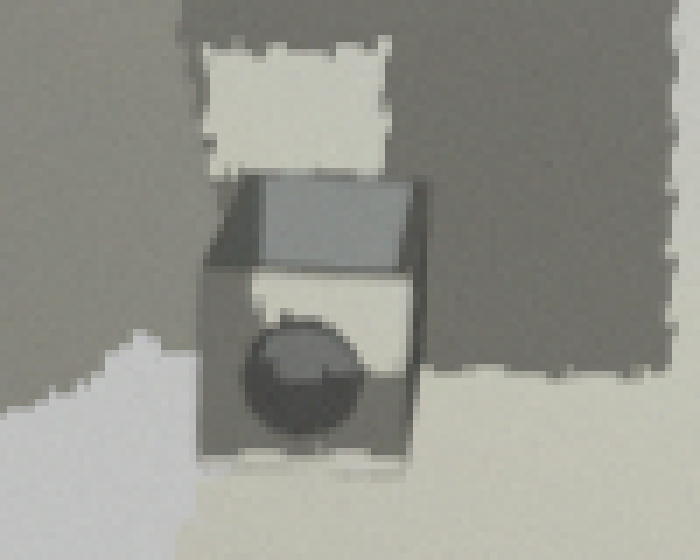

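Run:
```python
from h import *
im=grab('wrist','w2.png')
s=status.observe();print(s['position'],R.from_rotvec(s['ee_rot']).as_matrix().round(4))
c=np.array([ray(im,u+.0,v+.0,.066) for u,v in[(229.1,198.1),(259,199),(258.1,225),(228.1,224.6)]])
print(c.round(4),c.mean(0)); f=lambda d:np.degrees(np.arctan2(d[1],d[0]))
print(f(c[1]-c[0])-90,f(c[2]-c[3])-90,f(c[3]-c[0]),f(c[2]-c[1]),[np.linalg.norm(c[i]-c[i-1]) for i in range(4)])
# scene/side cell check by top mask depth
for n in('scene','side'):
    g=grab(n);p=pts(g);m=(np.abs(p[...,2]-.066)<.006)&(np.abs(p[...,0]-.524)<.03)&(np.abs(p[...,1]-.249)<.03)
    print(n,m.sum(),np.nanmedian(p[m],0))
```

```text
[0.49732813 0.27496978 0.22668508] [[-6.000e-04 -9.828e-01 -1.844e-01]
 [ 4.000e-04 -1.844e-01  9.828e-01]
 [-1.000e+00  5.000e-04  5.000e-04]]
[[0.5136 0.2347 0.066 ]
 [0.5093 0.2619 0.066 ]
 [0.5344 0.2655 0.066 ]
 [0.5392 0.2376 0.066 ]] [0.52414977 0.24993431 0.066     ]
8.837011763069128 9.811907933044168 6.506909893705614 7.990688207779089 [np.float64(0.025841793631828154), np.float64(0.027555155995162176), np.float64(0.025342782588385245), np.float64(0.028235558316748982)]
scene 127 [0.52855791 0.24517864 0.06708895]
side 107 [0.52803197 0.2425799  0.06382484]
```

Emit:
step_arm(rows=[[-0.3,0.02,-0.005,-0.008,0.01,0,0],[-0.3,0.05,-0.015,-0.02,0.02,0,0],[-0.3,0.08,-0.022,-0.03,0.035,0,0],[-0.3,0.11,-0.027,-0.038,0.035,0,0],[-0.3,0.125,-0.027,-0.038,0.035,0,0],[-0.3,0.133,-0.027,-0.038,0.035,0,0],[-0.3,0.133,-0.027,-0.038,0.035,0,0],[-0.3,0.133,-0.027,-0.038,0.035,0,0],[-0.3,0.133,-0.027,-0.038,0.035,0,0]])

```text
clock: 2.5
position: [0.5257, 0.2485, 0.1215]
ee_rot: [-1.317, 1.134, 1.316]
force: [-1.1, -0.5, 0.3]
width: 0.649
```

Run:
```python
from h import *
im=grab('wrist','w3.png');p=pts(im);s=status.observe();print(s['position'],s['width'])
M=R.from_rotvec(s['ee_rot']).as_matrix();print(M.round(4))
m=(np.abs(p[...,2]-.066)<.006)
m=m&(np.hypot(p[...,0]-.5245,p[...,1]-.249)<.03)
ys,xs=np.where(m);r=np.array([ray(im,u,v,.066)[:2] for u,v in zip(xs,ys)])
print(m.sum(),cv2.minAreaRect((r*1000).astype(np.float32)))
```

```text
[0.52574975 0.24836718 0.12157034] 0.6535273275326133
[[ 1.700e-03 -9.892e-01 -1.466e-01]
 [ 1.200e-03 -1.466e-01  9.892e-01]
 [-1.000e+00 -1.900e-03  9.000e-04]]
1933 ((524.2086181640625, 248.60955810546875), (28.633983612060547, 27.951473236083984), 8.442665100097656)
```

View pics/w3.png

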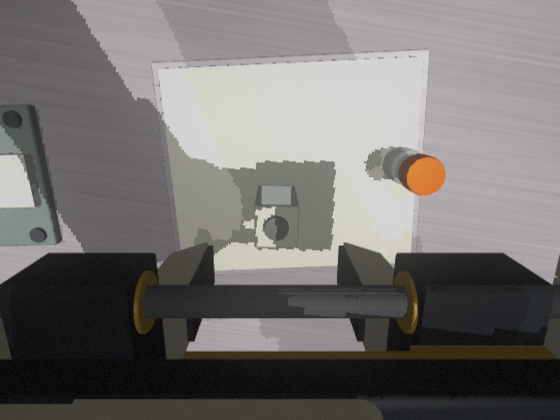

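The cell is at (277,228), centred between the jaws: centre (0.5242, 0.2486), yaw 8.4°, matching the tool. I'll descend and grip.

Emit:
step_arm(rows=[[-0.3,0.03,0.002,0,0,0,0],[-0.3,0.06,0.002,0,0,0,0],[-0.3,0.09,0.002,0,0,0,0],[-0.3,0.11,0.002,0,0,0,0],[-0.3,0.12,0.002,0,0,0,0],[-0.3,0.123,0.002,0,0,0,0],[-0.3,0.123,0.002,0,0,0,0],[0.2,0.123,0.002,0,0,0,0],[0.5,0.123,0.002,0,0,0,0],[1,0.123,0.002,0,0,0,0],[1,0.123,0.002,0,0,0,0],[1,0.123,0.002,0,0,0,0]], newtons=12)

```text
clock: 3.55
position: [0.524, 0.2474, 0.0224]
ee_rot: [-1.316, 1.136, 1.316]
force: [-0.2, -0.5, 0.2]
width: 0.338
```

Emit:
step_arm(rows=[[1,0,0,0,0,0,0],[1,0,0,0,0,0,0],[1,0,0,0,0,0,0],[1,-0.03,0,0,0,0,0],[1,-0.07,0,0,0,0,0],[1,-0.11,0,0,0,0,0],[1,-0.14,0,0,0,0,0],[1,-0.16,0,0,0,0,0],[1,-0.16,0,0,0,0,0],[1,-0.16,0,0,0,0,0],[1,-0.16,0,0,0,0,0]])

```text
clock: 4.47
position: [0.523, 0.247, 0.1488]
ee_rot: [-1.316, 1.138, 1.317]
force: [0.1, -0.3, -1.4]
width: 0.307
```

Run:
```python
from h import *
im=grab('wrist','w4.png');s=status.observe();print(s['position'],s['width']*92,s['force'])
M=R.from_rotvec(s['ee_rot']).as_matrix();print(M.round(4))
grab('scene','s4.png');grab('side','d4.png')
# bench: depth masks
for n in('scene','side'):
    g=grab(n);p=pts(g)
    hsv=cv2.cvtColor(g['pixels'],cv2.COLOR_RGB2HSV)
    reg=(abs(p[...,0]-.56)<.13)&(abs(p[...,1]+.09)<.2)
    m=reg&(p[...,2]<.02)&(p[...,2]>.004)&(hsv[...,1]>18)&(hsv[...,0]>60)&(hsv[...,0]<115)
    m=cv2.morphologyEx(m.astype(np.uint8),cv2.MORPH_OPEN,np.ones((3,3)))
    cs,_=cv2.findContours(m,cv2.RETR_EXTERNAL,cv2.CHAIN_APPROX_NONE)
    c=np.vstack([q for q in cs if cv2.contourArea(q)>60])[:,0]
    r=np.array([ray(g,u,v,.010)[:2] for u,v in c])
    rect=cv2.minAreaRect((r*1000).astype(np.float32));print(n,rect)
    h=reg&(p[...,2]>.06);dark=hsv[...,2]<60
    for nm,k in(('det',h&dark),('lamp',h&~dark)):
        q=p[k];print(nm,k.sum(),np.nanmin(q,0).round(3),np.nanmax(q,0).round(3),np.nanmedian(q,0).round(3))
```

```text
[0.52285514 0.24687758 0.14853241] 28.463597515800167 [ 0.25437007  0.32342923 -0.71566172]
[[-2.000e-03 -9.893e-01 -1.459e-01]
 [-1.100e-03 -1.459e-01  9.893e-01]
 [-1.000e+00  2.100e-03 -8.000e-04]]
scene ((558.7665405273438, -78.16227722167969), (111.92700958251953, 301.07781982421875), 10.003667831420898)
det 497 [ 0.521 -0.105  0.06 ] [ 0.638 -0.059  0.082] [ 0.616 -0.085  0.075]
lamp 395 [ 0.479 -0.122  0.06 ] [ 0.631 -0.06   0.082] [ 0.507 -0.104  0.072]
side ((561.3660278320312, -90.046630859375), (108.05364227294922, 288.89691162109375), 9.917202949523926)
det 611 [ 0.528 -0.109  0.06 ] [ 0.638 -0.064  0.075] [ 0.616 -0.091  0.072]
lamp 684 [ 0.483 -0.124  0.06 ] [ 0.639 -0.062  0.075] [ 0.509 -0.109  0.069]
```

View pics/w4.png

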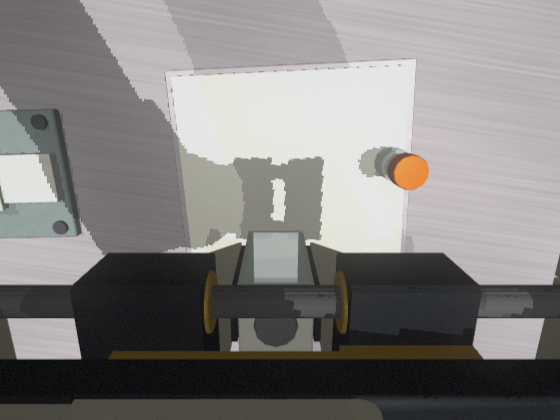

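View pics/s4.png

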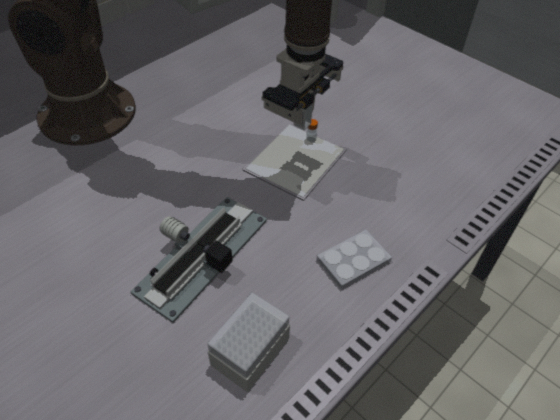

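The cell is held at 28.5 mm opening. The bench is near (0.559,-0.08) at a yaw of 10°. I'll carry the cell above it for a close wrist look at the channel and seat.

Emit:
step_arm(rows=[[1,-0.03,-0.002,-0.01,-0.01,0,0],[1,-0.05,-0.006,-0.04,-0.027,0,0],[1,-0.065,-0.01,-0.08,-0.027,0,0],[1,-0.065,-0.014,-0.125,-0.027,0,0],[1,-0.065,-0.017,-0.17,-0.027,0,0],[1,-0.065,-0.02,-0.215,-0.027,0,0],[1,-0.065,-0.024,-0.26,-0.027,0,0],[1,-0.065,-0.028,-0.305,-0.027,0,0],[1,-0.065,-0.031,-0.35,-0.027,0,0],[1,-0.065,-0.034,-0.39,-0.027,0,0],[1,-0.065,-0.034,-0.415,-0.027,0,0],[1,-0.065,-0.034,-0.431,-0.027,0,0]])

```text
clock: 5.72
position: [0.6007, -0.0936, 0.2014]
ee_rot: [-1.334, 1.125, 1.334]
force: [-1.3, 0.6, -0.9]
width: 0.302
```

Emit:
step_arm(rows=[[1,0,0,0,0,0,0],[1,0,0,0,0,0,0],[1,0,0,0,0,0,0],[1,0,0,0,0,0,0]])

```text
clock: 6.05
position: [0.6009, -0.0875, 0.2018]
ee_rot: [-1.338, 1.119, 1.339]
force: [0.2, 0.4, -1.0]
width: 0.304
```

Run:
```python
from h import *
s=status.observe();print(s['position'],s['width']*92,s['force'])
im=grab('wrist','w5.png')
M=R.from_rotvec(s['ee_rot']).as_matrix();print(M.round(4))
a=im['pixels'][0:300,:,::-1].astype(float)
b=255*(np.clip(a/255,0,1))**.5
cv2.imwrite('pics/w5b.png',cv2.resize(b.astype(np.uint8),None,fx=1.4,fy=1.4))
```

```text
[ 0.60089635 -0.08747537  0.20178893] 27.929399849365268 [ 0.20267752  0.40403052 -1.04580273]
[[-2.000e-04 -9.843e-01 -1.765e-01]
 [ 1.100e-03 -1.765e-01  9.843e-01]
 [-1.000e+00  0.000e+00  1.100e-03]]
```

View pics/w5b.png

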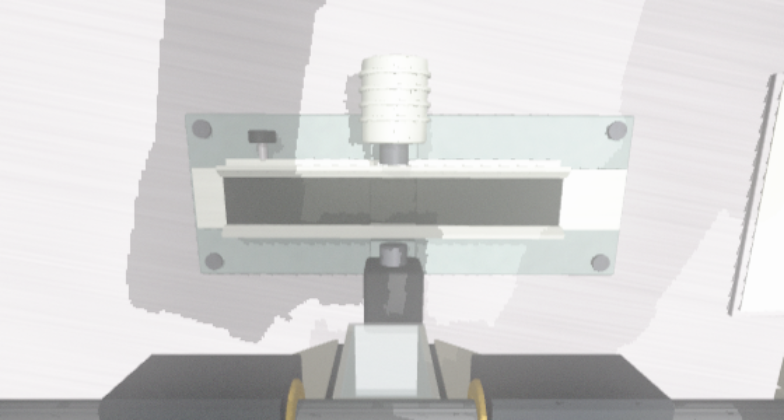

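The wrist view now shows the whole bench: channel from (223,177) to (562,226) in the scaled picture, lamp at (395,100), detector at (393,285), and faint seat edges near columns 371 and 416. I'll measure these in contrast.

Run:
```python
from h import *
im=grab('wrist');g=cv2.cvtColor(im['pixels'],cv2.COLOR_RGB2GRAY).astype(float)
p=pts(im)
ch=g[132:156,170:392]; prof=ch[:, :].mean(0); print(np.arange(250,315)); print(prof[80:145].round(1)); 
zp=np.nanmedian(p[134:156,:,2],0);print((zp[225:340]*1000).round(1))
print('col',[(v,int(g[v,200]),int(g[v,360]),round(float(p[v,200,2]),3)) for v in range(108,176)])
c=cv2.resize(np.clip((g[105:190,140:420]-10)*4,0,255).astype(np.uint8),None,fx=2.8,fy=4);cv2.imwrite('pics/w6.png',c)
```

```text
[250 251 252 253 254 255 256 257 258 259 260 261 262 263 264 265 266 267
 268 269 270 271 272 273 274 275 276 277 278 279 280 281 282 283 284 285
 286 287 288 289 290 291 292 293 294 295 296 297 298 299 300 301 302 303
 304 305 306 307 308 309 310 311 312 313 314]
[70.9 70.3 70.2 70.2 70.5 70.8 70.7 69.8 69.8 70.6 70.8 71.2 71.5 71.3
 69.7 71.2 72.7 72.4 73.  72.8 72.6 73.4 73.1 73.3 73.7 73.3 73.4 73.5
 73.3 73.6 73.6 72.7 73.1 72.  72.  72.5 72.5 72.9 72.5 73.1 73.5 72.9
 72.5 72.3 73.5 73.5 70.5 67.  74.1 74.2 75.  75.5 75.1 75.1 74.8 74.6
 75.2 75.3 75.5 75.7 75.6 75.9 76.2 77.5 77.8]
[29.5 29.7 29.6 29.7 29.4 29.5 29.1 29.4 29.8 29.7 29.5 29.7 29.6 29.7
 29.4 29.5 30.  29.6 29.9 29.6 29.5 29.7 29.7 29.7 29.8 29.6 29.7 29.6
 29.7 29.4 29.5 29.6 29.2 29.7 29.6 29.3 29.5 29.8 29.6 29.5 24.6 24.1
 24.3 24.5 24.4 24.8 24.8 24.5 24.6 24.7 24.3 24.2 24.4 24.3 24.7 24.4
 24.7 24.6 24.6 24.2 24.8 24.6 24.7 24.4 24.7 24.4 24.5 24.8 24.4 24.5
 24.  24.6 25.  29.  29.4 29.7 29.3 29.6 29.5 29.7 29.2 29.7 29.6 29.3
 29.1 30.  29.5 29.7 29.5 29.3 29.5 29.4 29.1 29.6 29.6 29.3 29.1 29.5
 29.2 2
[... 927 characters left out ...]
145, 55, 85, 0.028), (146, 58, 81, 0.029), (147, 57, 84, 0.03), (148, 55, 84, 0.028), (149, 56, 84, 0.03), (150, 53, 82, 0.03), (151, 57, 82, 0.029), (152, 54, 83, 0.03), (153, 58, 85, 0.03), (154, 57, 85, 0.03), (155, 56, 84, 0.029), (156, 56, 85, 0.03), (157, 54, 84, 0.028), (158, 56, 81, 0.031), (159, 55, 81, 0.029), (160, 105, 93, 0.034), (161, 152, 156, 0.037), (162, 166, 217, 0.038), (163, 164, 227, 0.039), (164, 161, 227, 0.039), (165, 161, 227, 0.04), (166, 161, 227, 0.041), (167, 160, 230, 0.041), (168, 159, 237, 0.041), (169, 145, 240, 0.01), (170, 115, 219, 0.009), (171, 106, 189, 0.01), (172, 104, 187, 0.01), (173, 102, 189, 0.011), (174, 117, 187, 0.008), (175, 128, 200, 0.008)]
```

View pics/w6.png

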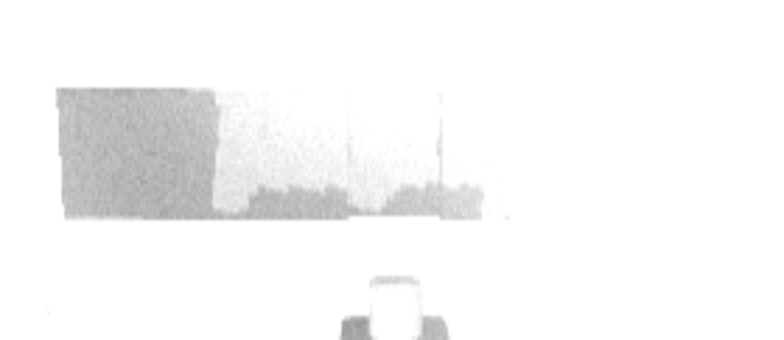

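Run:
```python
from h import *
im=grab('wrist');g=cv2.cvtColor(im['pixels'],cv2.COLOR_RGB2GRAY).astype(float);p=pts(im)
s=status.observe();print(s['position'])
lip=(p[...,2]>.0365)&(p[...,2]<.046);lip[:105]=0;lip[180:]=0
L=[];Rr=[];C=[];CF=[]
for u in list(range(175,260))+list(range(305,390)):
    col=np.where(lip[:,u])[0]
    if len(col)<4: continue
    a=ray(im,u,col.min()-.5,.042);b=ray(im,u,col.max()+.5,.042);C.append((a+b)/2);L.append(np.linalg.norm(a-b))
    f=np.where(g[120:170,u]<100)[0]+120
    if len(f)>20: CF.append((ray(im,u,f.min()-.5,.030)+ray(im,u,f.max()+.5,.030))/2);Rr.append(np.linalg.norm(CF[-1]*0+ray(im,u,f.min()-.5,.030)-ray(im,u,f.max()+.5,.030)))
for C,w in((C,L),(CF,Rr)):
    C=np.array(C)[:,:2].astype(np.float32);vx,vy,x0,y0=cv2.fitLine(C,cv2.DIST_HUBER,0,.01,.01).ravel()
    d=np.array([vx,vy])*np.sign(vy);print('dir',np.degrees(np.arctan2(-d[0],d[1])),'pt',x0,y0,'w',np.median(w))
    e=[ray(im,u,143,.030)[:2] for u in(264.5,297.5)];print(e,np.linalg.norm(e[1]-e[0]))
    m=(e[0]+e[1])/2; q=np.array([x0,y0]);sm=q+d*((m-q)@d);print('seat mid',sm)
for a in [ray(im,u,143,.030)[:2] for u in (223/1.4,562/1.4)]:print(a)
# screws (deg corners)
for u,v in[(202,129),(616,131),(214,261),(600,263)]:print(ray(im,u/1.4,v/1.4,.012).round(4))
# held cell: white top face
for v in (240,250,260,270): print(v,[(u,int(g[v,u]),round(float(p[v,u,2]),3)) for u in range(240,316,4)])
```

```text
[ 0.60091015 -0.08845446  0.20197632]
dir 9.91996 pt 0.5592946 -0.08665245 w 0.044679076909903546
[array([ 0.56275734, -0.10485922]), array([ 0.55743484, -0.07516332])] 0.03016911238807079
seat mid [ 0.55988835 -0.0900476 ]
dir 9.9422455 pt 0.56121796 -0.09183509 w 0.029982120212116662
[array([ 0.56275734, -0.10485922]), array([ 0.55743484, -0.07516332])] 0.03016911238807079
seat mid [ 0.56087436 -0.08987485]
[ 0.57972426 -0.19952308]
[0.54066965 0.01837506]
[ 0.5383 -0.2227  0.012 ]
[0.4911 0.0478 0.012 ]
[ 0.6266 -0.2074  0.012 ]
[0.5795 0.0636 0.012 ]
240 [(240, 203, 0.0), (244, 203, -0.001), (248, 118, 0.199), (252, 122, 0.2), (256, 215, 0.201), (260, 214, 0.2), (264, 213, 0.2), (268, 215, 0.2), (272, 214, 0.198), (276, 213, 0.199), (280, 213, 0.199), (284, 215, 0.2), (288, 215, 0.2), (292, 213, 0.2), (296, 216, 0.2), (300, 131, 0.2), (304, 141, 0.2), (308, 209, 0.001), (312, 210, -0.001)]
250 [(240, 73, 0.208), (244, 77, 0.208), (248, 116, 0.211), (252, 121, 0.212), (256, 213, 0.211), (260, 212, 0.213), (264, 214, 0.212), (268, 214, 0.211), (272, 214, 0.212), (276, 213, 0.211), 
[... 197 characters left out ...]
, 114, 0.222), (248, 118, 0.222), (252, 118, 0.223), (256, 212, 0.223), (260, 212, 0.222), (264, 211, 0.222), (268, 214, 0.222), (272, 212, 0.223), (276, 212, 0.223), (280, 215, 0.222), (284, 212, 0.223), (288, 214, 0.222), (292, 213, 0.223), (296, 212, 0.223), (300, 118, 0.221), (304, 118, 0.223), (308, 113, 0.222), (312, 60, 0.218)]
270 [(240, 90, 0.232), (244, 114, 0.231), (248, 117, 0.232), (252, 117, 0.231), (256, 213, 0.231), (260, 213, 0.232), (264, 212, 0.232), (268, 214, 0.232), (272, 213, 0.232), (276, 212, 0.232), (280, 210, 0.232), (284, 212, 0.231), (288, 211, 0.232), (292, 211, 0.232), (296, 214, 0.232), (300, 116, 0.231), (304, 117, 0.231), (308, 116, 0.232), (312, 53, 0.229)]
```

Run:
```python
from h import *
im=grab('wrist');p=pts(im);s=status.observe()
M=R.from_rotvec(s['ee_rot']).as_matrix();q=(p-s['position'])@M   # tool coords
g=cv2.cvtColor(im['pixels'],cv2.COLOR_RGB2GRAY)
f=q[236:275,258:296].reshape(-1,3);f=f[f[:,0]<.03]
A=np.c_[f[:,0],f[:,2],np.ones(len(f))];k=np.linalg.lstsq(A,f[:,1],rcond=None)[0];print('face y=',k, 'med',np.median(f,0),f[:,0].min(),f[:,0].max())
# extents in columns and bottom row
m=(q[...,1]>.008)&(q[...,1]<.020)&(abs(q[...,2])<.02)&(q[...,0]>-.06)&(q[...,0]<.06)
for v in range(226,300,6):
    u=np.where(m[v])[0]
    if len(u): print(v,u.min(),u.max(),q[v,u.min()].round(4),q[v,u.max()].round(4))
e=np.where(m.any(1))[0];print(e.min(),q[e.min()+1,277],e.max())
print(s['position'],s['width']*92)
c=im['pixels'][215:420,200:350,::-1];cv2.imwrite('pics/w7.png',cv2.resize(c,None,fx=2.9,fy=2.9))
```

```text
face y= [-0.00015952  0.00447602  0.01207257] med [-0.015198    0.01208171  0.00101355] -0.034241259139623795 0.009290001896541547
232 249 303 [ 0.0143  0.0118 -0.0131] [0.0134 0.0121 0.0144]
238 247 304 [ 0.0041  0.0124 -0.0133] [0.0043 0.0124 0.0142]
244 232 317 [-0.0026  0.012  -0.0198] [-0.0022  0.0119  0.0198]
250 230 319 [-0.0101  0.0122 -0.0198] [-0.0091  0.0118  0.0199]
256 228 321 [-0.0159  0.0119 -0.02  ] [-0.0162  0.012   0.02  ]
262 226 322 [-0.0226  0.0122 -0.0199] [-0.0216  0.0117  0.0197]
268 224 324 [-0.0288  0.0124 -0.0199] [-0.0277  0.012   0.0197]
274 222 326 [-0.0339  0.0124 -0.02  ] [-0.0324  0.0117  0.0199]
280 221 328 [-0.0386  0.0123 -0.0197] [-0.0375  0.0118  0.02  ]
230 [0.01506679 0.01206449 0.0012184 ] 323
[ 0.60094468 -0.0887864   0.20198233] 28.23350896663067
```

View pics/w7.png

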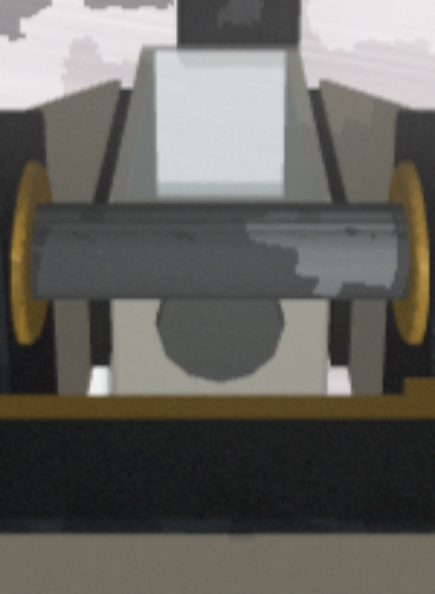

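The held cell is centred along the jaws, sits 2 mm off across them, and its bottom is 16 mm below the TCP. The seat middle is at about (0.5605,-0.090), which is bench y ≈ -10 mm. I'll move over it.

Emit:
step_arm(rows=[[1,0.01,0.01,0.002,0.004,0,0],[1,0.03,0.03,0.005,0.004,0,0],[1,0.05,0.045,0.0075,0.004,0,0],[1,0.075,0.0525,0.0075,0.004,0,0],[1,0.095,0.0525,0.0075,0.004,0,0],[1,0.105,0.0525,0.0075,0.004,0,0],[1,0.115,0.0525,0.0075,0.004,0,0],[1,0.115,0.0525,0.0075,0.004,0,0],[1,0.115,0.0525,0.0075,0.004,0,0],[1,0.115,0.0525,0.0075,0.004,0,0],[1,0.115,0.0525,0.0075,0.004,0,0],[1,0.115,0.0525,0.0075,0.004,0,0]])

```text
clock: 7.25
position: [0.559, -0.0913, 0.1106]
ee_rot: [-1.334, 1.123, 1.333]
force: [0.5, -1.1, -0.9]
width: 0.302
```

```bash
cat > look.py <<'E'
from h import *
import sys
t=sys.argv[1]
im=grab('wrist','w%s.png'%t);p=pts(im);s=status.observe()
M=R.from_rotvec(s['ee_rot']).as_matrix()
print(s['position'].round(4),s['force'].round(1),s['width']*92,'yaw',np.degrees(np.arctan2(M[1,2],M[0,2]))-90,'xax',M[:,0].round(4))
a=grab('scene');b=grab('side')
A=cv2.resize(a['pixels'][180:330,120:280,::-1],None,fx=2.5,fy=2.5,interpolation=cv2.INTER_CUBIC);B=cv2.resize(b['pixels'][225:375,180:330,::-1],None,fx=2.5,fy=2.5,interpolation=cv2.INTER_CUBIC)
cv2.imwrite('pics/v%s.png'%t,np.hstack([A,B]))
E
python3 look.py 8
```

```text
[ 0.5589 -0.0913  0.1105] [-0.2 -0.9 -0.8] 27.726482244469015 yaw 9.7644995847713 xax [ 0.001 -0.    -1.   ]
```

View pics/w8.png

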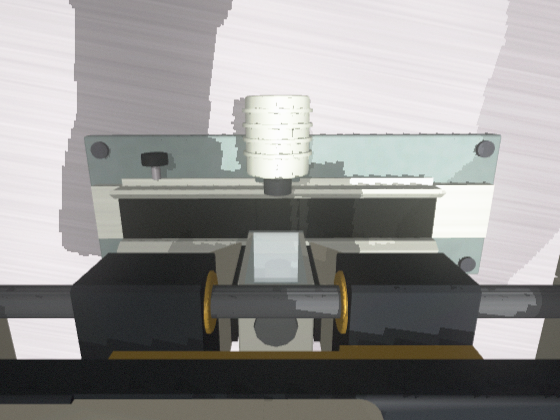

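View pics/v8.png

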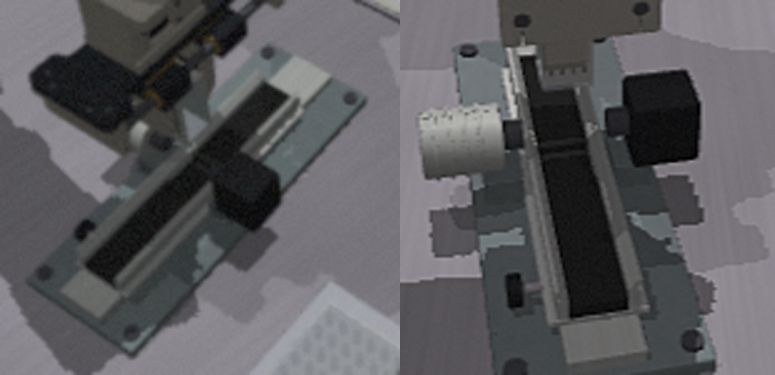

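```bash
cat > rel.py <<'E'
from h import *
im=grab('wrist');p=pts(im);s=status.observe();g=cv2.cvtColor(im['pixels'],cv2.COLOR_RGB2GRAY)
M=R.from_rotvec(s['ee_rot']).as_matrix();q=(p-s['position'])@M
out=[]
for u in list(range(125,220))+list(range(330,430)):
    f=np.where((g[185:250,u]<100)&(abs(p[185:250,u,2]-.030)<.004))[0]+185
    if len(f)<20: continue
    a=(ray(im,u,f.min()-.5,.030)-s['position'])@M;b=(ray(im,u,f.max()+.5,.030)-s['position'])@M
    out.append([(a[2]+b[2])/2,a[1],b[1]])
o=np.array(out);print(len(o),'width',np.median(o[:,1]-o[:,2]))
for k in(1,2):
    c=np.polyfit(o[:,0],o[:,k],1);r=o[:,k]-np.polyval(c,o[:,0]);w=abs(r)<.001;c=np.polyfit(o[w,0],o[w,k],1);print('edge y at z=0',c[1],'slope',c[0])
f=q[236:275,258:296].reshape(-1,3);f=f[f[:,0]<.03];print('face',np.median(f[:,1]),'n bottom',q[231:234,277])
print(s['position'])
E
python3 rel.py
```

```text
195 width 0.03019107551112104
edge y at z=0 0.012105931805018906 slope 0.00047464146059477585
edge y at z=0 -0.017674307703848775 slope 0.005518479828786265
face 0.012079880825331336 n bottom [[0.01521293 0.01193364 0.00085666]
 [0.01330996 0.01208462 0.00084863]
 [0.01160566 0.01217336 0.00084152]]
[ 0.55862157 -0.09125252  0.11019045]
```

The cell and channel agree within 0.3 mm across, so I'll lower it to just above the lips.

Emit:
step_arm(rows=[[1,0.015,0,0.001,0,0,0],[1,0.03,0,0.001,0,0,0],[1,0.045,0,0.001,0,0,0],[1,0.055,0,0.001,0,0,0],[1,0.06,0,0.001,0,0,0],[1,0.06,0,0.001,0,0,0],[1,0.06,0,0.001,0,0,0],[1,0.06,0,0.001,0,0,0]])

```text
clock: 8.12
position: [0.5588, -0.0905, 0.0625]
ee_rot: [-1.334, 1.123, 1.333]
force: [-0.6, -0.1, 0.6]
width: 0.304
```

```bash
python3 look.py 9; python3 rel.py
```

```text
[ 0.5588 -0.0906  0.0626] [-0.3 -0.3 -1. ] 27.920129809831646 yaw 9.75954463610941 xax [ 1.1e-03 -1.0e-04 -1.0e+00]
195 width 0.01751649273413446
edge y at z=0 0.012016680084773882 slope 0.0011709970134798405
edge y at z=0 -0.005525347685566842 slope 0.0005804978503414249
face 0.012097123517113445 n bottom [[0.01440542 0.01224687 0.00082844]
 [0.01259073 0.01236798 0.00082086]
 [0.01076919 0.01250222 0.00081322]]
[ 0.55865838 -0.090471    0.06239257]
```

View pics/w9.png

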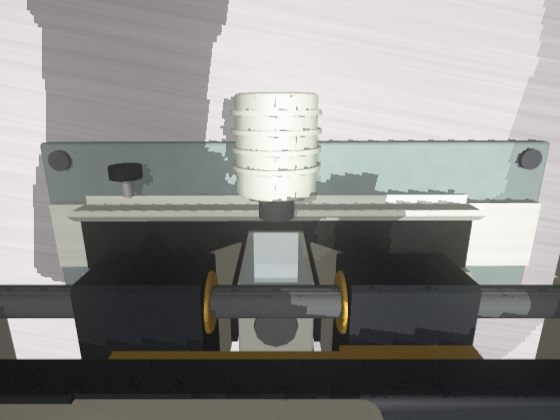

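View pics/v9.png

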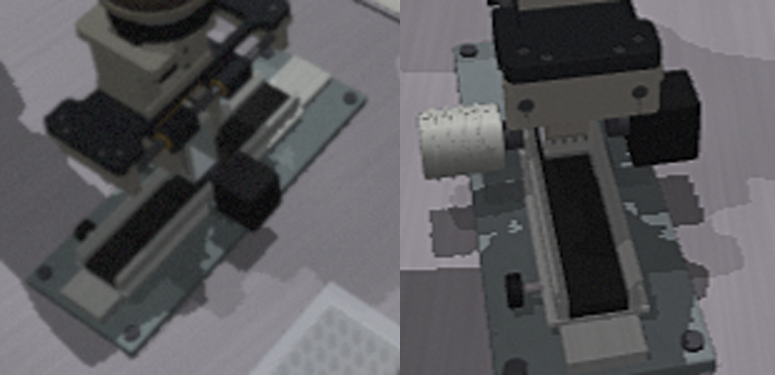

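The cell lines up with the channel in both views, with the lamp nozzle at (277,210) centred on it. I'll enter the channel slowly, watching the force.

Emit:
step_arm(rows=[[1,0.003,0,0,0,0,0],[1,0.006,0,0,0,0,0],[1,0.009,0,0,0,0,0],[1,0.011,0,0,0,0,0],[1,0.011,0,0,0,0,0]])

```text
clock: 8.73
position: [0.558, -0.0904, 0.0526]
ee_rot: [-1.333, 1.124, 1.334]
force: [-0.4, -0.3, -0.3]
width: 0.306
```

Emit:
step_arm(rows=[[1,0.0015,0,0,0,0,0],[1,0.003,0,0,0,0,0],[1,0.0045,0,0,0,0,0],[1,0.0045,0,0,0,0,0]])

```text
clock: 9.07
position: [0.5582, -0.0905, 0.0493]
ee_rot: [-1.333, 1.124, 1.334]
force: [-0.8, 0.9, -0.4]
width: 0.304
```

Emit:
step_arm(rows=[[1,0.001,0,0,0,0,0],[1,0.002,0,0,0,0,0],[1,0.002,0,0,0,0,0]])

```text
clock: 9.32
position: [0.5583, -0.0904, 0.0478]
ee_rot: [-1.334, 1.124, 1.334]
force: [0.6, 0.1, -1.2]
width: 0.303
```

Emit:
step_arm(rows=[[1,0.001,0,0,0,0,0],[1,0.002,0,0,0,0,0],[1,0.002,0,0,0,0,0]])

```text
clock: 9.57
position: [0.5583, -0.0904, 0.0462]
ee_rot: [-1.334, 1.124, 1.334]
force: [-0.0, 0.3, -1.0]
width: 0.308
```

Emit:
step_arm(rows=[[1,0.001,0,0,0,0,0],[1,0.0015,0,0,0,0,0],[1,0.0015,0,0,0,0,0]])

```text
clock: 9.82
position: [0.5583, -0.0904, 0.045]
ee_rot: [-1.334, 1.124, 1.334]
force: [0.8, -0.3, -0.5]
width: 0.304
```

Emit:
step_arm(rows=[[1,0.001,0,0,0,0,0],[1,0.0015,0,0,0,0,0],[1,0.0015,0,0,0,0,0]])

```text
clock: 10.07
position: [0.5583, -0.0904, 0.0438]
ee_rot: [-1.334, 1.124, 1.334]
force: [0.1, -0.3, -0.4]
width: 0.305
```

Emit:
step_arm(rows=[[1,0.001,0,0,0,0,0],[1,0.001,0,0,0,0,0],[1,0.001,0,0,0,0,0]])

```text
clock: 10.32
position: [0.5583, -0.0905, 0.0431]
ee_rot: [-1.334, 1.124, 1.334]
force: [-1.0, 0.1, -0.4]
width: 0.302
```

Now 3 mm below the expected floor level with no contact force, so the cell has entered the seat recess. I'll continue to the bottom in small steps.

Emit:
step_arm(rows=[[1,0.001,0,0,0,0,0],[1,0.001,0,0,0,0,0],[1,0.001,0,0,0,0,0]])

```text
clock: 10.57
position: [0.5583, -0.0905, 0.0423]
ee_rot: [-1.334, 1.124, 1.334]
force: [0.3, 0.3, -0.6]
width: 0.304
```

Emit:
step_arm(rows=[[1,0.001,0,0,0,0,0],[1,0.001,0,0,0,0,0],[1,0.001,0,0,0,0,0]])

```text
clock: 10.82
position: [0.5583, -0.0904, 0.0415]
ee_rot: [-1.334, 1.124, 1.334]
force: [-0.0, 0.3, -0.3]
width: 0.303
```

Emit:
step_arm(rows=[[1,0.001,0,0,0,0,0],[1,0.001,0,0,0,0,0],[1,0.001,0,0,0,0,0]])

```text
clock: 11.07
position: [0.5584, -0.0904, 0.041]
ee_rot: [-1.334, 1.124, 1.333]
force: [-1.0, 1.1, 4.6]
width: 0.308
```

```bash
python3 look.py 10
python3 - <<'E'
from h import *
im=grab('wrist');p=pts(im);s=status.observe()
M=R.from_rotvec(s['ee_rot']).as_matrix();q=(p-s['position'])@M
print([ (v,q[v,277].round(4).tolist(),p[v,277,2].round(4)) for v in range(222,262,4)])
print('stopper',p[325,276],p[310:345,276,2].round(4))
E
```

```text
[ 0.5584 -0.0905  0.0409] [-1.2 -0.4  4.1] 27.845268575568596 yaw 9.763946335299352 xax [ 2.e-04  1.e-04 -1.e+00]
[(222, [-0.0225, 0.0295, 0.0007], np.float64(0.0634)), (226, [-0.0212, 0.0274, 0.0007], np.float64(0.0621)), (230, [-0.0226, 0.0261, 0.0007], np.float64(0.0635)), (234, [-0.0223, 0.0243, 0.0007], np.float64(0.0632)), (238, [-0.0224, 0.0226, 0.0007], np.float64(0.0633)), (242, [0.0008, 0.0116, 0.0009], np.float64(0.04)), (246, [-0.0057, 0.0123, 0.0008], np.float64(0.0466)), (250, [-0.0094, 0.0119, 0.0008], np.float64(0.0502)), (254, [-0.0146, 0.0122, 0.0008], np.float64(0.0555)), (258, [-0.0175, 0.0116, 0.0008], np.float64(0.0583))]
stopper [ 0.55938424 -0.08996196  0.08772543] [0.1234 0.1235 0.1241 0.1247 0.1234 0.1228 0.1226 0.1223 0.0876 0.088
    nan 0.0883 0.0886 0.0881 0.0881 0.0877 0.0884 0.0887 0.0883 0.0876
 0.0875 0.0882 0.0887 0.0871 0.0883 0.0878 0.0881 0.0883 0.0882 0.0876
 0.0884 0.0876 0.0872 0.0872 0.0881]
```

View pics/w10.png

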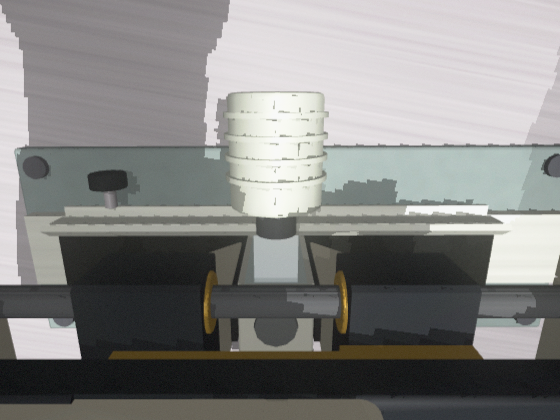

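View pics/v10.png

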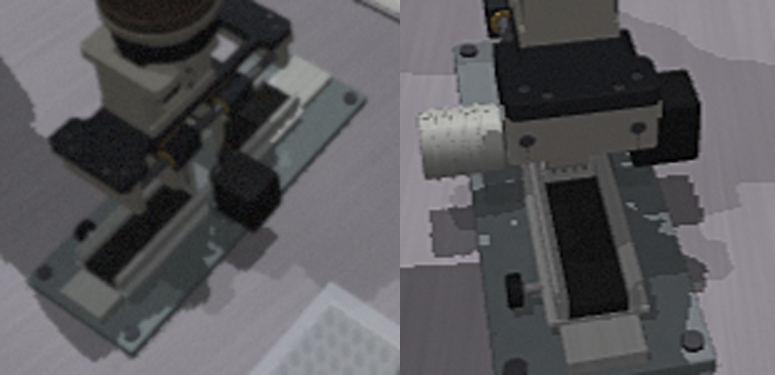

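Contact came at TCP z 0.041 with +4.6 N. The cell bottom is then at about 0.025 and the stopper reads 0.088, so it is home. I'll release and lift clear.

Emit:
step_arm(rows=[[0.35,-0.0005,0,0,0,0,0],[0.25,-0.0005,0,0,0,0,0],[0.1,-0.0005,0,0,0,0,0],[0,-0.0005,0,0,0,0,0],[-0.1,-0.0005,0,0,0,0,0],[-0.1,-0.0005,0,0,0,0,0],[-0.1,-0.0005,0,0,0,0,0]])

```text
clock: 11.85
position: [0.5584, -0.0904, 0.0411]
ee_rot: [-1.334, 1.124, 1.334]
force: [-0.3, 0.3, 0.2]
width: 0.549
```

Emit:
step_arm(rows=[[-0.1,-0.01,0,0,0,0,0],[-0.1,-0.03,0,0,0,0,0],[-0.1,-0.06,0,0,0,0,0],[-0.1,-0.09,0,0,0,0,0],[-0.1,-0.13,0,0,0,0,0],[-0.1,-0.17,-0.03,0,0,0,0],[-0.1,-0.2,-0.06,0,0,0,0],[-0.1,-0.2,-0.07,0,0,0,0],[-0.1,-0.2,-0.07,0,0,0,0],[-0.1,-0.2,-0.07,0,0,0,0]])

```text
clock: 12.68
position: [0.6129, -0.0809, 0.2007]
ee_rot: [-1.333, 1.124, 1.335]
force: [-1.0, -0.7, -0.5]
width: 0.55
```

```bash
python3 look.py 11
python3 - <<'E'
from h import *
im=grab('wrist');p=pts(im)
w=(np.hypot(p[...,0]-.5605,p[...,1]+.09)<.03)
for lo,hi in((.0865,.095),(.080,.0865)):
    m=w&(p[...,2]>lo)&(p[...,2]<hi);ys,xs=np.where(m)
    if m.sum()<20: print(m.sum());continue
    z=np.median(p[m][:,2]);r=np.array([ray(im,u,v,z)[:2]*1000 for u,v in zip(xs,ys)],np.float32);print(m.sum(),z,cv2.minAreaRect(r))
E
```

```text
[ 0.6121 -0.0811  0.2001] [-1.2 -0.5 -0.1] 50.834081414896595 yaw 9.749426206789508 xax [-0.0025 -0.     -1.    ]
349 0.08845798145174805 ((558.2268676757812, -89.04714965820312), (15.234580039978027, 18.766517639160156), 54.9094123840332)
1052 0.08445257074203988 ((559.83447265625, -90.02693176269531), (27.41896629333496, 27.903676986694336), 9.755354881286621)
```

View pics/w11.png

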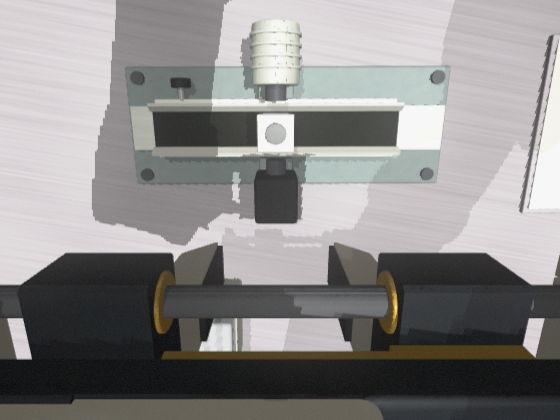

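View pics/v11.png

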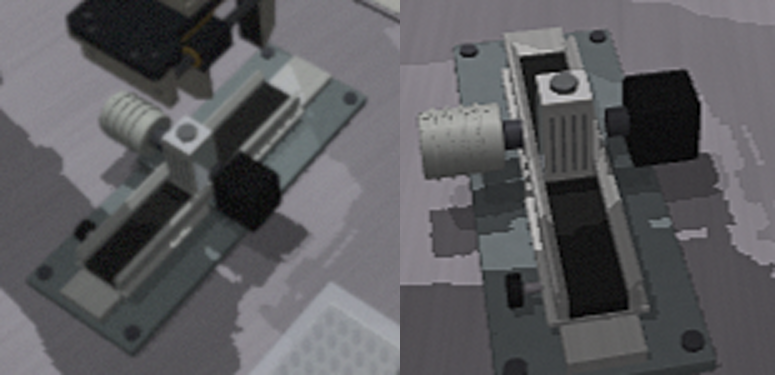

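The cell stands at (276,133) in the wrist view, between lamp and detector. Its top is at z 0.0845 (expected 0.085), its centre at (0.560,-0.090) and its yaw 9.75° against the bench's 9.9°. The frosted side faces along the channel, and the gripper is clear.

```bash
python3 -c "
from cell import arm
print(arm.sign_off())"
```

```text
the job is handed in; nothing more can be done
None
```

The cell is standing home in the seat between lamp and detector, and I handed the job in at about 13 s of the 72 s. The sign-off reports no verdict.

**What I did:** I gripped the cell on its frosted sides at 12 N and carried it over the bench. The wrist depth image showed the seat at bench y ≈ -10 mm, so I lowered the cell straight into it and it needed no sliding. The only contact I saw was the touch at the bottom, read as about 4.6 N. I then released it and lifted clear.

**Last checks:**

| Check | Measured | Expected or limit |
|---|---|---|
| Top of cell above worktop | 84.5 mm | 85 mm when fully home |
| Implied cell centre height | about 54.5 mm | 52.5 to 57.2 mm |
| Offset from channel centre line | within about 1 mm | 4 mm |
| Cell turn against bench | 9.75° against 9.9° | 0.12 rad (6.9°) |

- **Upright and clear:** The cell looks upright in all three views, and the gripper is more than 10 cm above it.
- **Bystanders:** I did not re-measure the vial, culture plate or tip box after placing. The arm's path stayed clear of them and I felt no contact.
- **Disagreements:** The scene and side cameras placed the cell on the tray 4 to 7 mm away from the wrist camera. I used the wrist values, and the grasp and seating fitted them.

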